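Set out the wire-jewellery place on the bead board

TASK

Set out the round grey bead board for making wire jewellery: lay the steel bench block flat in the middle of the round black rubber pad, stand the spool of copper wire on end in the middle of the square cork tile, and set the large bead jar upright on the board itself, midway between pad and tile, with the small bead jar upright and centred on top of its lid. Leave the white dish and the glass tumbler where they are.

Things in the scene. Friction and masses are not known exactly. Their poses are not given: they have to be found in the camera images.
- bead_board: round flat felt-topped bead board, soft grey, 310 mm across and 4 mm thick, fixed to the table in a new place and turn each time. Origin at the centre of its underside; z up. The rubber pad and the cork tile lie on it, 100 mm either side of its centre, so its centre is the point midway between them; the pad lies along its -y axis, the tile along its +y axis
- rubber_pad: round black rubber pad, 82 mm across, 12 mm thick, fixed on the bead board. Origin at the centre of its underside (4 mm above the table), so its top is 12 mm above the origin
- cork_tile: square cork tile, 70 x 70 mm, 8 mm thick, fixed on the bead board. Origin at the centre of its underside (4 mm above the table), so its top is 8 mm above the origin
- bench_block: loose square steel bench block (small flat anvil), 56 x 56 mm and 20 mm high, about 0.5 kg, lying flat on the table. Origin at the centre of its underside, x and y along its sides, z up
- wire_spool: loose wooden spool of copper wire, standing on its end, 32 mm high: two pale wooden flanges 52 mm across and 5 mm thick, at top and bottom, and copper winding 45 mm across between them; small dark hole in the top. About 160 g. Origin at the centre of its underside, z up
- large_jar: loose large low bead jar of green glass with a flat black screw lid, round, 60 mm across the lid (57 mm across the glass below), 32 mm high, the lid 12 mm of that; about 100 g. Origin at the centre of its underside, z up
- small_jar: loose small bead jar of green glass with a flat black screw lid, round, 40 mm across the lid (37 mm across the glass below), 28 mm high, the lid 11 mm of that; about 45 g. Origin at the centre of its underside, z up
- bead_dish: bystander: loose small round white ceramic dish with amber beads, 60 mm across, 22 mm high, standing among the things to be moved. Origin at the centre of its underside
- tumbler: bystander: loose open green glass tumbler, 68 mm across, 68 mm high, standing to the left of the bead board as seen from the robot. Origin at the centre of its underside
There are look-alikes about, which are no part of the job. Leave any yellow look-alike of the large_jar alone. What is shaped like the bench_block but blue is not meant.

How it is judged:
At the end, for the whole second after the job is handed in: Block on rubber pad and spool on cork tile, each within 12 mm of the centre; large jar on the board within 15 mm of midway between pad and tile; small jar on its lid within 12 mm of centre; heights within 3 mm of resting there; all upright within 0.1 rad, released, at rest (horizontal distance between bench_block and rubber_pad below 0.012 m and height (world z) of bench_block between 0.013 and 0.019 m and horizontal distance between wire_spool and cork_tile below 0.012 m and height (world z) of wire_spool between 0.009 and 0.015 m and horizontal distance between large_jar and bead_board below 0.015 m and height (world z) of large_jar between 0.001 and 0.007 m and horizontal distance between small_jar and large_jar below 0.012 m and height (world z) of small_jar between 0.033 and 0.039 m and angle between each of bench_block, wire_spool, large_jar, small_jar's own z axis and vertical below 0.1 rad and linear speed of each of bench_block, wire_spool, large_jar, small_jar below 0.02 m/s); the robot touches nothing.
It fails at once if the bead dish was moved by more than 30 mm (distance of bead_dish from where it was at the start of the episode above 0.03 m).
It fails at once if the tumbler was moved by more than 30 mm (distance of tumbler from where it was at the start of the episode above 0.03 m).
It also fails if it takes over 115 s, if anything falls off the work surface, if the arm or the gripper's body presses on something with over 40 N, if the wrist force passes 120 N, or if a joint passes its speed limit or range.

ROBOT

A 6-joint arm with a two-finger parallel gripper is mounted at the origin on the work surface. World frame = base frame: x ahead of the robot, y to its left, z up, the work surface at z = 0. Lengths are in m, angles in rad, forces in N, time in s.
With the tool pointing down it reaches from about 0.275 to 0.85 m from the base axis. Payload 19 kg.
Tool frame: the origin (TCP) lies between the finger pads; the fingertips stand 25 mm ahead of it and the grasp point (between the pads) lies 6 mm ahead of it (manip.tips_ahead is the distance from the TCP to the fingertips, in m); z points along the fingers, x is the direction in which the jaws open and shut, and the axes are right-handed (so a half turn about z gives the same grasp; the last joint's range is limited). The gripper opens to 85 mm and grips with 20 to 120 N. Pads are 22 mm wide; open, the fingers measure 114 mm over their backs; the gripper's body (76 mm by 85 mm) begins 54 mm behind the grasp point. The pads swing forward as they close: fully open they stand 13 mm farther back than shut.
Start: joints at [1.093, 0.15, 1.437, -0, 1.554, -0.134], TCP at [0.194, 0.541, 0.256] pointing down, gripper open.
Joint ranges: [-2.8, 2.8], [-0.68, 2.1], [0.12, 2.68], [-1.39, 4.53], [0.16, 2.79], [-2.81, 2.81]. Speed limits (rad/s): [1.89, 1.89, 2.22, 3.01, 3.01, 3.01].

INTERFACE

Orientations are given as a unit quaternion [w, x, y, z].
In Python, from station import sensors, imaging, ticket, manip gives the robot as it stands.
- The arm moves only by the tool play_rows, never from a script. Its arguments are lists of equal length, an entry for each row: "travel": the shift along the tool's x, y, z in mm, a list of three; "spin": the turn about the tool's z in rad; "jaw": the gripper command: -1 is shut, 1 is fully open, values between are in proportion. In form: {"travel": [[x, y, z], ...], "spin": [spin, ...], "jaw": [jaw, ...]}. A call has 1 to 12 rows; each row is the pose to reach, as a shift and turn from the pose measured when the call began, along the tool's axes at that moment; what a row does not reach only later rows make up. A row lasts 1/10 s, in which the tool goes at most 50 mm and 8.59 degrees, less where a joint would pass 70% of its speed; a pose out of reach is approached as far as the arm can. A call with a gripper value outside its range is refused whole. The fingers move at their own pace and stop on an object; "grip_force" is the grip in N (left out, the last holds). Time passes only in rows, so rows that repeat a pose let the fingers close. It gives the time, the measured TCP pose, the force and the opening at its end, in the units of the state.
- sensors.get_obs(): the state, without advancing time (a new reading comes with each control period).
- imaging.camera(name): name is "scene" or "top" or "wrist"; returns the picture (384x512x3 uint8, red, green, blue); there is no depth.
- imaging.get_calibration(name): a dict with "fx", "fy", "cx", "cy" (pixels), "rvec" (rotation vector, rad) and "tvec" (3), from world to camera coordinates, as OpenCV has them; the wrist camera has in their place "mount" (4x4, takes a point from camera to tool coordinates, whose origin is the TCP and whose axes are the tool frame's). Camera axes: x right, y down, z forward; pixel columns grow to the right and rows downward; lengths in m; the calibration is good to about 2 mm. A picture is of the moment at which its call begins: read the wrist's pose just before it. get_calibration takes no time and is no camera call.
- ticket.close_job(): hands the job in, once; it reports no verdict.
The state is a dict: "time": time; "joint_pos": joint angles; "dq": joint speeds; "joint_torque": joint torques, N m; "position": TCP position; "ee_rot": TCP orientation; "ft_force": force on the tool from outside, world axes, zero at the start; "ft_torque": the same for the moment, N m; "grip_width": finger opening in m.
Only numpy, scipy, OpenCV 4.12 (cv2) and the standard library are available. Lean on these libraries where they do the work, as an engineer would, in place of code of your own. Each camera call takes 0.05 s, during which the arm holds its last target. There are 200 camera calls.

## Working session

There is one attempt and no reset: what is moved stays moved. The work goes in short steps, Python scripts to look and compute and a tool call to move; the robot and the scene stay as the last step left them, time stands still between calls to the robot, and variables do not carry over. Pictures are saved under pics/ and viewed, about 12 in all and at most 16, crops included, and the job is handed in when it is done.

Besides the shell and the picture viewer there is one more tool, called after ">>>" as name(argument=value, ...), one argument or row to a line, values as JSON. play_rows: Moves the arm, as the interface text tells. Its arguments: {"type":"object","properties":{"travel":{"type":"array","items":{"type":"array","items":{"type":"number"}}},"spin":{"type":"array","items":{"type":"number"}},"jaw":{"type":"array","items":{"type":"number"}},"grip_force":{"type":"number"}},"required":["travel","spin","jaw"]}

```bash
ls && mkdir -p pics && python3 - <<'E'
from station import sensors, imaging, ticket, manip
import cv2,numpy as np
o=sensors.get_obs()
for k in o: print(k,np.round(o[k],4))
for n in ("scene","top"):
    print(n,imaging.get_calibration(n)); cv2.imwrite(f"pics/{n}0.png",imaging.camera(n)[:,:,::-1])
print(imaging.get_calibration("wrist"), manip.tips_ahead)
E
```

```text
pics
time 0.0
joint_pos [ 1.093   0.151   1.438   0.      1.5538 -0.134 ]
dq [ 0.0008 -0.0009 -0.0005  0.0006 -0.0009 -0.0015]
joint_torque [ 2.50000e-03 -7.13099e+01 -5.70859e+01 -1.00000e-04  9.10000e-03
  1.00000e-04]
position [0.1937 0.5412 0.2557]
ee_rot [ 3.000e-04  8.177e-01  5.757e-01 -5.000e-04]
ft_force [-0.381  -0.2205  0.4094]
ft_torque [ 0.0058 -0.0548  0.0473]
grip_width 0.0856
scene {'fx': 449.1507699385163, 'fy': 449.1507699385163, 'cx': 246.57602923928732, 'cy': 190.28574016030157, 'rvec': array([ 0.89398284,  2.50528508, -1.07767131]), 'tvec': array([ 0.36803714, -0.19405267,  1.62716391])}
top {'fx': 352.32000786430956, 'fy': 352.32000786430956, 'cx': 258.01339312840213, 'cy': 193.7708609622905, 'rvec': array([ 2.20029621, -2.13460169,  0.12963088]), 'tvec': array([-0.0300563 ,  0.48843577,  1.06440489])}
{'fx': 293.1575608309846, 'fy': 293.1575608309846, 'cx': 257.99980763021205, 'cy': 191.32835110813744, 'mount': array([[ 9.99999626e-01, -5.83147218e-04,  6.38467917e-04,
        -1.63121727e-03],
       [ 3.54136113e-04,  9.49804858e-01,  3.12842783e-01,
        -8.10343635e-02],
       [-7.88853328e-04, -3.12842440e-01,  9.49804709e-01,
        -1.17108607e-01],
       [ 0.00000000e+00,  0.00000000e+00,  0.00000000e+00,
         1.00000000e+00]])} 0.025
```

View pics/top0.png

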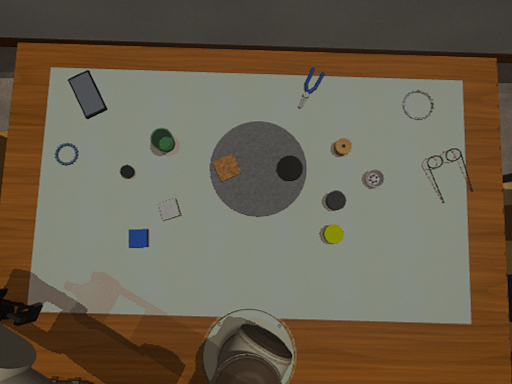

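View pics/scene0.png

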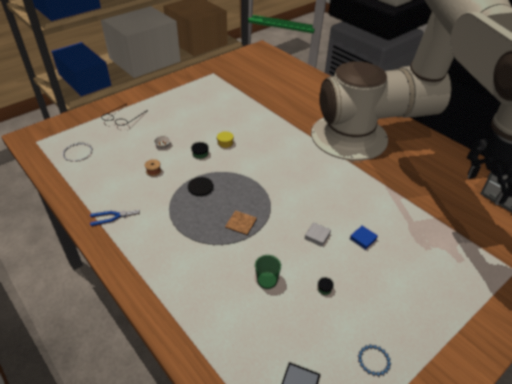

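Candidates in the top view:
- **Block:** grey square (169,209), not the blue one (138,238).
- **Large jar:** black lid (335,201), not the yellow one (333,234), the small jar (127,171) or the black pad (289,168).
- **Spool:** (342,146), not the dish (372,179).
- **Bystanders:** dish (372,179) and tumbler (163,140).

Next I'll measure these and check the choice in a crop.

```bash
cat > h.py <<'E'
from station import sensors, imaging
import cv2,numpy as np
from scipy.spatial.transform import Rotation as R
def q2R(q): return R.from_quat([q[1],q[2],q[3],q[0]]).as_matrix()
def pose():
    o=sensors.get_obs(); return q2R(o['ee_rot']),np.array(o['position']),o
def cam(name):
    c=imaging.get_calibration(name)
    if name=='wrist':
        Rt,p,_=pose(); M=c['mount']; Rc=Rt@M[:3,:3]; C=Rt@M[:3,3]+p
    else:
        Rw=cv2.Rodrigues(c['rvec'])[0]; Rc=Rw.T; C=-Rw.T@c['tvec']
    K=(c['fx'],c['fy'],c['cx'],c['cy'])
    return imaging.camera(name),K,Rc,C
def ray(uv,z,K,Rc,C):
    d=np.c_[(np.atleast_2d(uv)-K[2:])/K[:2],np.ones(len(np.atleast_2d(uv)))]@Rc.T
    return C+d*((z-C[2])/d[:,2])[:,None]
def proj(P,K,Rc,C):
    p=(np.atleast_2d(P)-C)@Rc; return p[:,:2]/p[:,2:]*K[:2]+K[2:]
def blob(mask,seed,r):
    """largest contour of mask within r px of seed"""
    m=np.zeros_like(mask); cv2.circle(m,tuple(int(v) for v in seed),int(r),255,-1)
    cs,_=cv2.findContours(cv2.bitwise_and(mask,m),cv2.RETR_EXTERNAL,cv2.CHAIN_APPROX_NONE)
    return max(cs,key=cv2.contourArea)
def masks(im):
    h=cv2.cvtColor(im,cv2.COLOR_RGB2HSV); H,S,V=[h[...,i] for i in range(3)]
    u=lambda b:b.astype(np.uint8)*255
    return dict(dark=u(V<75),wood=u((S>85)&(H>5)&(H<28)&(V>90)),hsv=h)
E
python3 - <<'E'
from h import *
im,*c=cam('top'); m=masks(im); print('C',c[2].round(3))
print('block hsv',m['hsv'][205:214:3,165:174:3].tolist(),'table',m['hsv'][225,185],'board',m['hsv'][200,258])
edge=cv2.Canny(im,40,100)
out=im.copy()
for n,s,r,k,z in [('pad',(289,168),19,'dark',.016),('cork',(227,167),22,'wood',.012),('spool',(342,146),13,'wood',.032),
  ('large',(335,201),14,'dark',.032),('small',(127,171),11,'dark',.028)]:
    b=blob(m[k],s,r); P=ray(b[:,0].astype(float),z,*c)[:,:2].astype(np.float32)
    (x,y),d,a=cv2.minAreaRect(P); cc,rr=cv2.minEnclosingCircle(P)
    print(n,'rect',round(x,4),round(y,4),np.round(d,3),round(a,1),'circ',np.round(cc,4),round(2*rr,3))
    cv2.drawContours(out,[b],-1,(255,0,0),1)
g=cv2.inRange(cv2.cvtColor(im,cv2.COLOR_RGB2HSV),(0,0,0),(180,255,130))
for n,s,z in [('block',(169,209),.02),('dish',(372,179),.022),('tumbler',(163,140),.0),('yellow',(333,234),.032)]:
    print(n,ray([s],z,*c)[0].round(3))
cv2.imwrite('pics/crop1.png',cv2.resize(out[110:260,100:400],None,fx=2.6,fy=2.6,interpolation=cv2.INTER_CUBIC)[:,:,::-1])
E
```

```text
C [ 0.367 -0.008  1.112]
block hsv [[[26, 14, 132], [34, 13, 134], [25, 12, 132]], [[16, 21, 134], [20, 12, 132], [23, 15, 133]], [[18, 19, 134], [23, 15, 134], [30, 13, 134]]] table [ 44  24 139] board [15 13 76]
pad rect 0.5756 -0.1092 [0.083 0.085] 0.9 circ [ 0.5791 -0.1084] 0.095
cork rect 0.5736 0.0873 [0.07  0.071] 26.3 circ [0.5748 0.087 ] 0.093
spool rect 0.6487 -0.2783 [0.049 0.048] 45.5 circ [ 0.6482 -0.2758] 0.054
large rect 0.4761 -0.2536 [0.056 0.062] 28.0 circ [ 0.476  -0.2535] 0.062
small rect 0.5462 0.3938 [0.043 0.037] 47.5 circ [0.5461 0.3939] 0.044
block [0.434 0.259 0.02 ]
dish [ 0.547 -0.372  0.022]
tumbler [0.657 0.296 0.   ]
yellow [ 0.372 -0.248  0.032]
```

View pics/crop1.png

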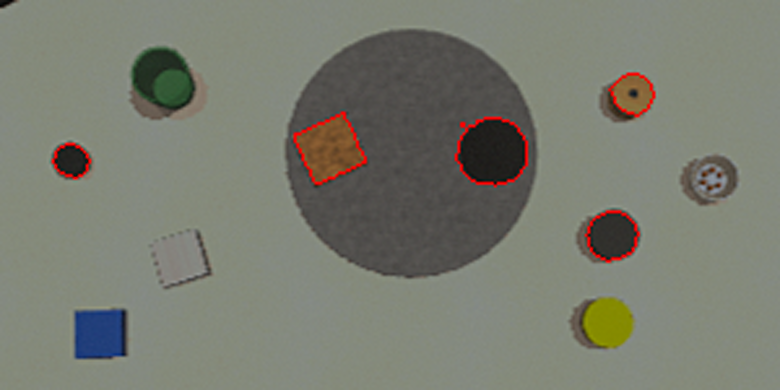

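The crop confirms the choices: block at crop (181,259), with the blue one separate; large jar (612,236) above the yellow; spool (633,94); small jar (71,160). Pad–tile distance measures 197 mm (should be 200). I'll start with the block.

```bash
cat >> h.py <<'E'
def go(x,y,z,jaw_deg=None,sym=180):
    """print travel (mm) and spin for TCP target; jaw_deg = wanted world angle of jaw axis"""
    Rt,p,o=pose(); t=Rt.T@(np.array([x,y,z])-p)*1000
    a=np.degrees(np.arctan2(Rt[1,0],Rt[0,0])); s=0
    if jaw_deg is not None:
        d=(jaw_deg-a+sym/2)%sym-sym/2; s=-np.radians(d)
    print('travel',t.round(1),'spin',round(s,3),'| now',p.round(4),'jaw',round(a,1),'w',round(o['grip_width'],4),'F',np.round(o['ft_force'],1),'t',round(o['time'],2),'j6',round(o['joint_pos'][5],2))
E
python3 -c "
from h import *
go(.434,.259,.18,107)"
```

```text
travel [-184.6  321.3   76. ] spin -0.641 | now [0.1938 0.5412 0.2558] jaw 70.3 w 0.0853 F [ 0.4 -0.2 -0. ] t 0.15 j6 -0.13
```

>>> play_rows(
  travel=[
    [-185,321,76],
    [-185,321,76],
    [-185,321,76],
    [-185,321,76],
    [-185,321,76],
    [-185,321,76],
    [-185,321,76],
    [-185,321,76],
    [-185,321,76],
    [-185,321,76],
    [-185,321,76],
    [-185,321,76],
  ],
  spin=[-0.64,-0.64,-0.64,-0.64,-0.64,-0.64,-0.64,-0.64,-0.64,-0.64,-0.64,-0.64],
  jaw=[1,1,1,1,1,1,1,1,1,1,1,1],
  grip_force=50,
)

```text
time: 1.35
position: [0.433, 0.2598, 0.1803]
ee_rot: [0.0, 0.594, 0.804, -0.0]
ft_force: [0.2, -0.2, 0.2]
grip_width: 0.0852
```

```bash
python3 - <<'E'
from h import *
im,*c=cam('wrist'); go(.434,.259,.18,107)
print(proj([[.434,.259,.02]],*c))
h=cv2.cvtColor(im,cv2.COLOR_RGB2HSV); print(h[60:380:40,60:500:40].tolist()[3])
cv2.imwrite('pics/w1.png',im[:,:,::-1])
E
```

```text
travel [-1.   0.8  0.2] spin 0.001 | now [0.433  0.2598 0.1802] jaw 107.1 w 0.0856 F [0.2 0.6 0.2] t 1.4 j6 -1.48
[[257.76702611 182.82019129]]
[[20, 7, 103], [23, 10, 98], [46, 19, 173], [43, 24, 173], [17, 38, 166], [21, 17, 108], [14, 43, 126], [16, 43, 124], [13, 45, 119], [17, 43, 120], [15, 45, 125]]
```

View pics/w1.png

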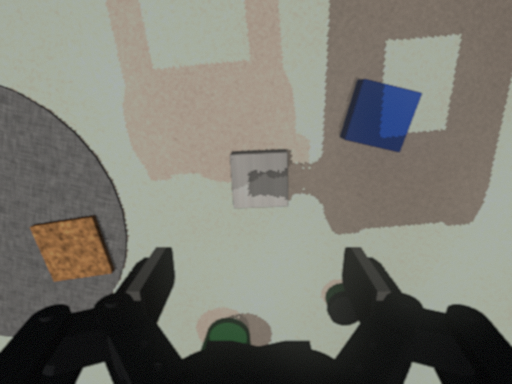

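The wrist view shows the steel block square to the image at (260,180), 58 px wide. The blue look-alike is at (381,115), the small jar at (343,303).

```bash
python3 - <<'E'
from h import *
im,*c=cam('wrist'); h=cv2.cvtColor(im,cv2.COLOR_RGB2HSV)
m=((h[...,1]<22)&(h[...,2]>60)).astype(np.uint8)*255
m=cv2.morphologyEx(m,cv2.MORPH_OPEN,np.ones((5,5)))
b=blob(m,(260,180),48); b2=cv2.convexHull(b)
P=ray(b2[:,0].astype(float),.02,*c)[:,:2].astype(np.float32)
r=cv2.minAreaRect(P); print(r, cv2.boundingRect(b))
ks=[i for i in [0]]
# cork, for the board turn
w=masks(im)['wood']; k=blob(w,(72,248),60); Pk=ray(k[:,0].astype(float),.012,*c)[:,:2].astype(np.float32); print('cork',cv2.minAreaRect(Pk))
go(r[0][0],r[0][1],.026,107)
E
```

```text
((0.43426984548568726, 0.2702106833457947), (0.07042219489812851, 0.07330897450447083), 16.9984188079834) (231, 151, 75, 69)
cork ((0.5697275996208191, 0.08679583668708801), (0.07017047703266144, 0.06996463239192963), 26.450441360473633)
travel [  9.8   4.3 154.2] spin 0.001 | now [0.433  0.2597 0.1802] jaw 107.1 w 0.0857 F [ 1.1  0.9 -0. ] t 1.45 j6 -1.48
```

```bash
python3 - <<'E'
from h import *
im,*c=cam('wrist'); g=cv2.GaussianBlur(im,(3,3),0)
e=cv2.Canny(g,25,70)[140:222,220:302]
L=cv2.HoughLinesP(e,1,np.pi/360,18,minLineLength=25,maxLineGap=6)[:,0]+[220,140,220,140]
for l in sorted(L.tolist()):
    P=ray(np.array(l,float).reshape(2,2),.02,*c)[:,:2]; t=(pose()[0].T[:2,:2]@(P-pose()[1][:2]).T).T*1000
    print(l,t.round(1).tolist())
cv2.imwrite('pics/b1.png',cv2.resize(im[140:222,220:302],None,fx=6,fy=6,interpolation=cv2.INTER_NEAREST)[:,:,::-1])
E
```

```text
[229, 156, 233, 207] [[-28.5, -26.1], [-26.0, 26.3]]
[231, 154, 290, 151] [[-26.5, -28.0], [29.8, -30.9]]
[235, 208, 263, 208] [[-24.0, 27.4], [4.4, 27.4]]
[248, 194, 282, 196] [[-10.7, 12.4], [23.3, 14.5]]
[257, 149, 289, 149] [[-1.6, -32.8], [28.8, -32.8]]
[288, 170, 289, 203] [[28.5, -12.3], [30.6, 22.0]]
```

View pics/b1.png

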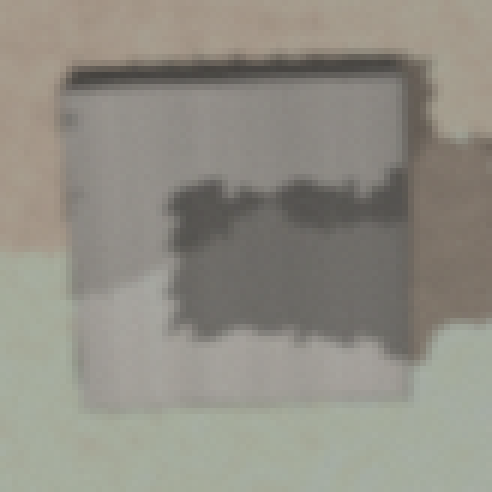

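Block top face measures 56.7 × 56 mm, as it should, centred at tool (+1.2, −0.7) and turned −0.05 rad. Descending and gripping.

>>> play_rows(
  travel=[
    [1,-1,50],
    [1,-1,100],
    [1,-1,135],
    [1,-1,155],
    [1,-1,155],
    [1,-1,155],
    [1,-1,155],
    [1,-1,155],
    [1,-1,155],
    [1,-1,155],
    [1,-1,155],
    [1,-1,155],
  ],
  spin=[-0.05,-0.05,-0.05,-0.05,-0.05,-0.05,-0.05,-0.05,-0.05,-0.05,-0.05,-0.05],
  jaw=[1,1,1,1,1,-1,-1,-1,-1,-1,-1,-1],
  grip_force=60,
)

```text
time: 2.7
position: [0.4326, 0.2607, 0.0271]
ee_rot: [0.001, 0.574, 0.819, 0.001]
ft_force: [-3.3, 0.7, 8.4]
grip_width: 0.0547
```

>>> play_rows(
  travel=[
    [0,0,0],
    [0,0,0],
    [0,0,-10],
    [0,0,-30],
    [0,0,-60],
    [0,0,-80],
    [0,0,-80],
    [0,0,-80],
  ],
  spin=[0,0,0,0,0,0,0,0],
  jaw=[-1,-1,-1,-1,-1,-1,-1,-1],
)

```text
time: 3.5
position: [0.4322, 0.2606, 0.107]
ee_rot: [0.001, 0.574, 0.819, 0.001]
ft_force: [-0.2, -0.1, -5.6]
grip_width: 0.0543
```

```bash
python3 - <<'E'
from h import *
im,*c=cam('wrist'); go(.575,-.109,.14)
cv2.imwrite('pics/w2.png',im[:,:,::-1])
E
```

```text
travel [-396.1    8.7  -33.7] spin 0 | now [0.4319 0.2604 0.1062] jaw 109.9 w 0.0548 F [-0.7 -0.8 -5.4] t 3.55 j6 -1.53
```

View pics/w2.png

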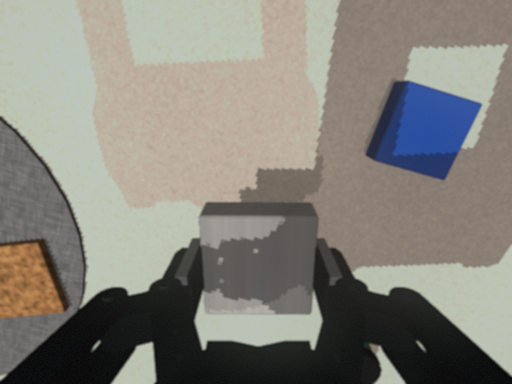

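Block is held level and centred in the fingers (image 258,258), with −5.4 N showing its weight. Next I'll carry it to where the wrist camera sees the pad.

>>> play_rows(
  travel=[
    [0,0,-40],
    [-40,9,-80],
    [-394,89,-94],
    [-394,89,-94],
    [-394,89,-94],
    [-394,89,-94],
    [-394,89,-94],
    [-394,89,-94],
    [-394,89,-94],
    [-394,89,-94],
    [-394,89,-94],
    [-394,89,-94],
  ],
  spin=[0,0,0,0,0,0,0,0,0,0,0,0],
  jaw=[-1,-1,-1,-1,-1,-1,-1,-1,-1,-1,-1,-1],
)

```text
time: 4.75
position: [0.6493, -0.0798, 0.1984]
ee_rot: [-0.001, 0.574, 0.819, 0.0]
ft_force: [0.4, -0.8, -5.0]
grip_width: 0.0546
```

```bash
python3 - <<'E'
from h import *
im,*c=cam('wrist'); go(.575,-.109,.07)
for P,n in [((.575,-.109,.016),'pad'),((.573,.087,.012),'cork')]: print(n,proj([P],*c).round(0))
cv2.imwrite('pics/w3.png',im[:,:,::-1])
s=proj([(.575,-.109,.016)],*c)[0]
m=(masks(im)['hsv'][...,2]<42).astype(np.uint8)*255
b=blob(m,s,75); P=ray(b[:,0].astype(float),.016,*c)[:,:2].astype(np.float32)
print(cv2.minAreaRect(P),cv2.boundingRect(b),cv2.minEnclosingCircle(P))
E
```

```text
travel [ -2.9 -79.9 129. ] spin 0 | now [ 0.6492 -0.0792  0.199 ] jaw 109.9 w 0.0544 F [-0.3  0.4 -4.8] t 4.8 j6 -2.16
pad [[256.  97.]]
cork [[431. 161.]]
((0.5727881789207458, -0.11077484488487244), (0.01771453768014908, 0.007527099456638098), 28.485258102416992) (251, 84, 10, 20) ((0.5711885690689087, -0.10782685875892639), 0.00895826518535614)
```

View pics/w3.png

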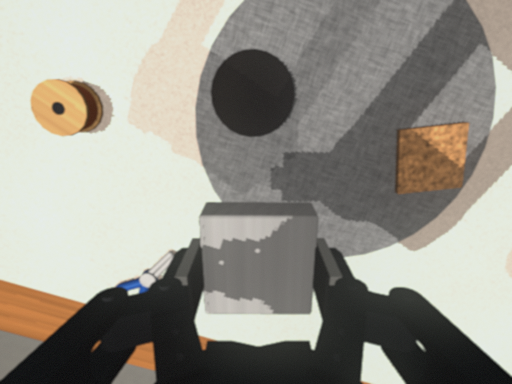

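The pad shows at (253,92), the tile at (433,158) and the spool at (58,107). Measuring pad, tile and spool from this picture.

```bash
python3 - <<'E'
from h import *
im,*c=cam('wrist'); h=masks(im)['hsv']; V=h[...,2]
print(V[92,200:310:6])
for th in (50,60,70):
    m=(V<th).astype(np.uint8)*255; m=cv2.morphologyEx(m,cv2.MORPH_OPEN,np.ones((5,5)))
    b=blob(m,(253,92),55); P=ray(b[:,0].astype(float),.016,*c)[:,:2].astype(np.float32)
    e=cv2.fitEllipse(P); print(th,'pad',e,cv2.boundingRect(b))
w=masks(im)['wood']; m=cv2.morphologyEx(w,cv2.MORPH_CLOSE,np.ones((7,7)))
b=blob(m,(433,158),60); P=ray(b[:,0].astype(float),.012,*c)[:,:2].astype(np.float32); k=cv2.minAreaRect(P); print('cork',k)
b=blob(m,(58,107),35); P=ray(b[:,0].astype(float),.032,*c)[:,:2].astype(np.float32); print('spool',cv2.minAreaRect(P),cv2.boundingRect(b))
E
```

```text
[127 125  45  47  44  47  42  42  45  39  42  39  44  49  45  47 117 123
 121]
50 pad ((0.5769171118736267, -0.11193925142288208), (0.06336914002895355, 0.07871139049530029), 174.80224609375) (212, 56, 81, 79)
60 pad ((0.57389897108078, -0.11299937218427658), (0.0779968798160553, 0.07875716686248779), 4.943373680114746) (212, 50, 82, 86)
70 pad ((0.5739234685897827, -0.11293064802885056), (0.07859601080417633, 0.07977838069200516), 9.756108283996582) (211, 50, 83, 86)
cork ((0.5706155300140381, 0.0856894850730896), (0.07017302513122559, 0.07058160752058029), 26.429580688476562)
spool ((0.6450189352035522, -0.2768636643886566), (0.0518319271504879, 0.05319269374012947), 7.754387855529785) (31, 79, 60, 56)
```

>>> play_rows(
  travel=[
    [-5,-40,30],
    [-5,-82,60],
    [-5,-82,100],
    [-5,-82,135],
    [-5,-82,145],
    [-5,-82,151],
    [-5,-82,154],
    [-5,-82,154],
    [-5,-82,154],
  ],
  spin=[0,0,0,0,0,0,0,0,0],
  jaw=[-1,-1,-1,-1,-1,-1,-1,-1,-1],
)

```text
time: 5.75
position: [0.5745, -0.1114, 0.0467]
ee_rot: [0.001, 0.574, 0.819, 0.001]
ft_force: [0.0, 0.2, -5.5]
grip_width: 0.0546
```

```bash
python3 -c "
from h import *
go(.574,-.112,.0435)"
```

```text
travel [-0.4 -0.7  3.2] spin 0 | now [ 0.5745 -0.1114  0.0467] jaw 110.0 w 0.0546 F [ 0.   0.2 -5.5] t 5.75 j6 -2.24
```

>>> play_rows(
  travel=[
    [0,0,2],
    [0,0,3.5],
    [0,0,4],
    [0,0,4],
    [0,0,4],
  ],
  spin=[0,0,0,0,0],
  jaw=[-1,-1,-1,-1,-1],
)

```text
time: 6.25
position: [0.5747, -0.1115, 0.0432]
ee_rot: [0.001, 0.574, 0.819, 0.001]
ft_force: [-2.4, 0.7, 5.6]
grip_width: 0.0545
```

Contact with the pad (force went from −5.5 to +5.6 N). Release and rise.

>>> play_rows(
  travel=[
    [0,0,0],
    [0,0,0],
    [0,0,0],
    [0,0,0],
    [0,0,-20],
    [0,0,-60],
    [0,0,-100],
    [0,0,-130],
    [0,0,-130],
    [0,0,-130],
  ],
  spin=[0,0,0,0,0,0,0,0,0,0],
  jaw=[1,1,1,1,1,1,1,1,1,1],
)

```text
time: 7.25
position: [0.5745, -0.1116, 0.1734]
ee_rot: [0.001, 0.574, 0.819, 0.001]
ft_force: [-0.5, 0.5, -1.8]
grip_width: 0.0852
```

```bash
python3 - <<'E'
from h import *
im,*c=cam('wrist'); cv2.imwrite('pics/w4.png',im[:,:,::-1])
go(.645,-.277,.17,110)
E
```

```text
travel [-179.8   10.     2.4] spin -0.0 | now [ 0.5742 -0.1115  0.1724] jaw 110.0 w 0.0855 F [-0.9  0.1 -0.3] t 7.3 j6 -2.24
```

View pics/w4.png

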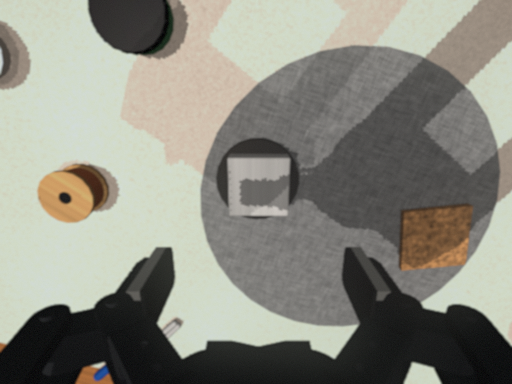

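Block lies flat on the pad: block (258,186), pad (258,178); I'll compute the offset next. On to the spool.

>>> play_rows(
  travel=[
    [-180,10,2],
    [-180,10,2],
    [-180,10,2],
    [-180,10,2],
    [-180,10,2],
    [-180,10,2],
    [-180,10,2],
  ],
  spin=[0,0,0,0,0,0,0],
  jaw=[1,1,1,1,1,1,1],
)

```text
time: 8.0
position: [0.6447, -0.2762, 0.1696]
ee_rot: [-0.0, 0.574, 0.819, 0.001]
ft_force: [-1.3, 0.1, -0.0]
grip_width: 0.0855
```

```bash
python3 - <<'E'
from h import *
M=imaging.get_calibration('wrist')
Rt,p,_=pose(); Mt=M['mount']; K=(M['fx'],M['fy'],M['cx'],M['cy'])
p0=np.array([.5742,-.1115,.1724]); Rc=Rt@Mt[:3,:3]; C=Rt@Mt[:3,3]+p0   # pose of picture w4 (same turn)
print('block',ray([(258.5,186)],.036,K,Rc,C).round(4),'pad',ray([(258,178)],.016,K,Rc,C).round(4))
im,*c=cam('wrist'); m=masks(im)
s=proj([(.645,-.277,.032)],*c)[0]; print('seed',s)
b=blob(cv2.morphologyEx(m['wood'],cv2.MORPH_CLOSE,np.ones((9,9))),s,55)
P=ray(b[:,0].astype(float),.032,*c)[:,:2].astype(np.float32); e=cv2.fitEllipse(P); print(e,cv2.boundingRect(b))
print('large expected at',proj([(.476,-.2535,.032)],*c))
go(e[0][0],e[0][1],.028)
cv2.imwrite('pics/w5.png',im[:,:,::-1])
E
```

```text
block [[ 0.5711 -0.1127  0.036 ]] pad [[ 0.5695 -0.1137  0.016 ]]
seed [257.63498442 189.054787  ]
((0.6446546316146851, -0.2805786430835724), (0.048446882516145706, 0.054006177932024), 120.29621124267578) (227, 157, 55, 58)
large expected at [[363.81760356  -1.99398372]]
travel [ -4.3  -1.8 142. ] spin 0 | now [ 0.6448 -0.2761  0.1701] jaw 110.0 w 0.0861 F [0.9 0.1 0.7] t 8.05 j6 -2.44
```

Block is about 2 mm from the pad centre by this picture. Spool is found at (254,186), 55 px across, as expected. Gripping it.

>>> play_rows(
  travel=[
    [-3,-2,50],
    [-3,-2,95],
    [-3,-2,125],
    [-3,-2,138],
    [-3,-2,142],
    [-3,-2,142],
    [-3,-2,142],
    [-3,-2,142],
    [-3,-2,142],
    [-3,-2,142],
    [-3,-2,142],
    [-3,-2,142],
  ],
  spin=[0,0,0,0,0,0,0,0,0,0,0,0],
  jaw=[1,1,1,1,1,1,-1,-1,-1,-1,-1,-1],
  grip_force=40,
)

```text
time: 9.25
position: [0.6446, -0.2796, 0.0298]
ee_rot: [0.001, 0.573, 0.819, 0.001]
ft_force: [-2.9, 2.4, 9.8]
grip_width: 0.0502
```

>>> play_rows(
  travel=[
    [0,0,0],
    [0,0,0],
    [0,0,-10],
    [0,0,-50],
    [0,0,-90],
    [0,0,-130],
    [0,0,-150],
    [0,0,-150],
    [0,0,-150],
  ],
  spin=[0,0,0,0,0,0,0,0,0],
  jaw=[-1,-1,-1,-1,-1,-1,-1,-1,-1],
)

```text
time: 10.15
position: [0.6441, -0.2796, 0.1798]
ee_rot: [0.001, 0.573, 0.819, 0.001]
ft_force: [0.5, 0.1, -1.5]
grip_width: 0.0501
```

```bash
python3 - <<'E'
from h import *
im,*c=cam('wrist'); go(.5705,.0865,.15,110)
cv2.imwrite('pics/w6.png',im[:,:,::-1])
E
```

```text
travel [368.9  56.4  29. ] spin 0.0 | now [ 0.6438 -0.2795  0.1787] jaw 110.0 w 0.0501 F [ 0.2 -0.  -2.7] t 10.2 j6 -2.44
```

View pics/w6.png

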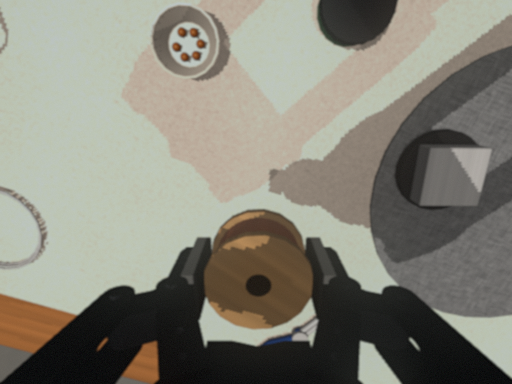

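Spool is held upright, its hole at (258,285), about 2 mm ahead of the TCP along tool y. Carrying it to the tile.

>>> play_rows(
  travel=[
    [369,55,0],
    [369,55,0],
    [369,55,0],
    [369,55,0],
    [369,55,0],
    [369,55,0],
    [369,55,0],
    [369,55,0],
    [369,55,20],
    [369,55,60],
    [369,55,100],
    [369,55,127],
  ],
  spin=[0,0,0,0,0,0,0,0,0,0,0,0],
  jaw=[-1,-1,-1,-1,-1,-1,-1,-1,-1,-1,-1,-1],
)

```text
time: 11.4
position: [0.5673, 0.0863, 0.0479]
ee_rot: [-0.002, 0.573, 0.819, -0.001]
ft_force: [0.9, 0.1, -2.0]
grip_width: 0.05
```

```bash
python3 -c "
from h import *
go(.569,.0858,.0418)"
```

```text
travel [-1.   1.5  6.1] spin 0 | now [0.5673 0.0863 0.0479] jaw 110.0 w 0.05 F [ 0.9  0.1 -2. ] t 11.4 j6 -1.9
```

>>> play_rows(
  travel=[
    [-1,1.5,2],
    [-1,1.5,4],
    [-1,1.5,6],
    [-1,1.5,7],
    [-1,1.5,7],
    [-1,1.5,7],
  ],
  spin=[0,0,0,0,0,0],
  jaw=[-1,-1,-1,-1,-1,-1],
)

```text
time: 12.0
position: [0.5691, 0.0858, 0.0419]
ee_rot: [-0.001, 0.573, 0.819, -0.001]
ft_force: [-6.6, 0.5, 7.2]
grip_width: 0.0501
```

>>> play_rows(
  travel=[
    [0,0,0],
    [0,0,0],
    [0,0,0],
    [0,0,0],
    [0,0,-20],
    [0,0,-60],
    [0,0,-100],
    [0,0,-130],
    [0,0,-130],
    [0,0,-130],
  ],
  spin=[0,0,0,0,0,0,0,0,0,0],
  jaw=[1,1,1,1,1,1,1,1,1,1],
)

```text
time: 13.0
position: [0.5696, 0.0857, 0.1721]
ee_rot: [-0.001, 0.573, 0.819, -0.0]
ft_force: [-1.2, -0.1, -0.8]
grip_width: 0.0856
```

```bash
python3 - <<'E'
from h import *
im,*c=cam('wrist'); cv2.imwrite('pics/w7.png',im[:,:,::-1])
go(.476,-.2535,.17,110)
E
```

```text
travel [-286.7 -203.8    1.3] spin 0.001 | now [0.5692 0.0857 0.1712] jaw 110.0 w 0.0853 F [-0.5 -0.4  0.5] t 13.05 j6 -1.91
```

View pics/w7.png

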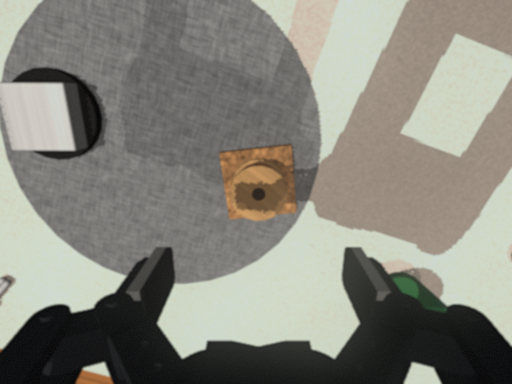

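Spool stands on the tile (hole (258,194), tile centre about (259,182)). Next, the large jar.

>>> play_rows(
  travel=[
    [-287,-204,1],
    [-287,-204,1],
    [-287,-204,1],
    [-287,-204,1],
    [-287,-204,1],
    [-287,-204,1],
    [-287,-204,1],
    [-287,-204,1],
    [-287,-204,1],
    [-287,-204,1],
  ],
  spin=[0,0,0,0,0,0,0,0,0,0],
  jaw=[1,1,1,1,1,1,1,1,1,1],
)

```text
time: 14.05
position: [0.4758, -0.2529, 0.1694]
ee_rot: [-0.003, 0.573, 0.819, -0.001]
ft_force: [0.0, -0.3, 0.4]
grip_width: 0.0853
```

```bash
python3 - <<'E'
from h import *
M=imaging.get_calibration('wrist')
Rt,p,_=pose(); Mt=M['mount']; K=(M['fx'],M['fy'],M['cx'],M['cy'])
p0=np.array([.5692,.0857,.1712]); Rc=Rt@Mt[:3,:3]; C=Rt@Mt[:3,3]+p0
print('spool',ray([(258.5,194)],.044,K,Rc,C).round(4),'tile',ray([(220,153),(293,145),(297,212),(229,219)],.012,K,Rc,C).mean(0).round(4))
im,*c=cam('wrist'); m=masks(im)
s=proj([(.476,-.2535,.032)],*c)[0]; print('seed',s)
b=blob(cv2.morphologyEx(m['dark'],cv2.MORPH_OPEN,np.ones((5,5))),s,55)
P=ray(b[:,0].astype(float),.032,*c)[:,:2].astype(np.float32); e=cv2.fitEllipse(P); print(e,cv2.boundingRect(b))
go(e[0][0],e[0][1],.0275)
cv2.imwrite('pics/w8.png',im[:,:,::-1])
E
```

```text
spool [[0.5697 0.0861 0.044 ]] tile [0.5691 0.0874 0.012 ]
seed [257.58766619 189.73890191]
((0.47274526953697205, -0.2576495409011841), (0.05674710124731064, 0.060150180011987686), 102.40618133544922) (223, 152, 64, 64)
travel [ -4.   -4.3 142.2] spin 0 | now [ 0.4761 -0.2527  0.1697] jaw 110.1 w 0.0859 F [ 0.1 -0.4  0.1] t 14.1 j6 -2.55
```

View pics/w8.png

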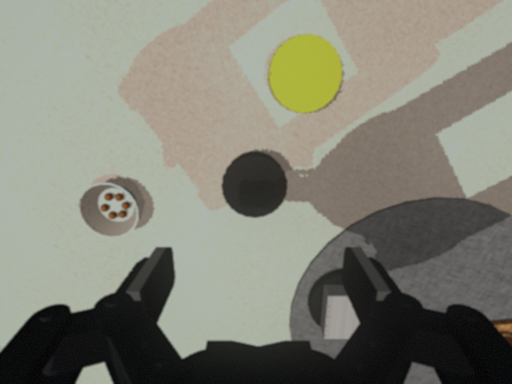

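Large jar with black lid is at (254,184), with the yellow one (305,73) and dish (113,207) clear of the fingers. Spool is about 1.4 mm from the tile centre. Gripping.

>>> play_rows(
  travel=[
    [-4,-4,50],
    [-4,-4,95],
    [-4,-4,125],
    [-4,-4,138],
    [-4,-4,141],
    [-4,-4,141],
    [-4,-4,141],
    [-4,-4,141],
    [-4,-4,141],
    [-4,-4,141],
    [-4,-4,141],
    [-4,-4,141],
  ],
  spin=[0,0,0,0,0,0,0,0,0,0,0,0],
  jaw=[1,1,1,1,1,1,-1,-1,-1,-1,-1,-1],
  grip_force=35,
)

```text
time: 15.3
position: [0.4737, -0.258, 0.0304]
ee_rot: [-0.001, 0.573, 0.82, -0.001]
ft_force: [-1.2, 2.9, 10.7]
grip_width: 0.0584
```

>>> play_rows(
  travel=[
    [0,0,0],
    [0,0,0],
    [0,0,-10],
    [0,0,-50],
    [0,0,-90],
    [0,0,-130],
    [0,0,-150],
    [0,0,-150],
    [0,0,-150],
  ],
  spin=[0,0,0,0,0,0,0,0,0],
  jaw=[-1,-1,-1,-1,-1,-1,-1,-1,-1],
)

```text
time: 16.2
position: [0.474, -0.2579, 0.1804]
ee_rot: [-0.001, 0.573, 0.82, -0.001]
ft_force: [-0.4, -0.8, -1.7]
grip_width: 0.0588
```

```bash
python3 - <<'E'
from h import *
im,*c=cam('wrist'); go(.572,-.0135,.12,17)
h=masks(im)['hsv']; print('lid V',h[200:340:10,258,2])
cv2.imwrite('pics/w9.png',im[:,:,::-1])
E
```

```text
travel [195.5 176.4  59.4] spin -1.517 | now [ 0.4737 -0.2578  0.1796] jaw 110.1 w 0.0588 F [-0.2  0.3 -2.3] t 16.25 j6 -2.56
lid V [220  81  48  48  40  31  24  20  20  21  24  24  36  31]
```

View pics/w9.png

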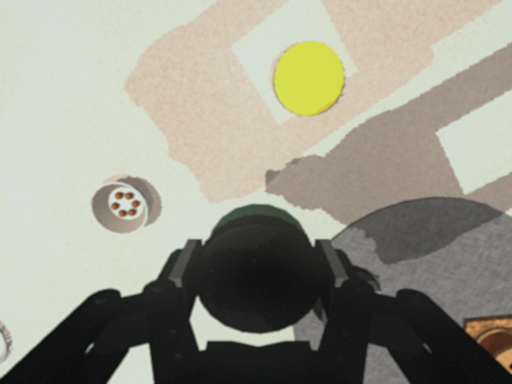

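Large jar is held upright by its lid (centre about (258,277)). Carrying it to the board centre while turning so the fingers open across the pad–tile line.

>>> play_rows(
  travel=[
    [196,175,0],
    [196,175,0],
    [196,175,0],
    [196,175,0],
    [196,175,0],
    [196,175,0],
    [196,175,0],
    [196,175,0],
    [196,175,30],
    [196,175,60],
    [196,175,90],
    [196,175,110],
  ],
  spin=[1.6,1.6,1.6,1.6,1.6,1.6,1.6,1.6,1.6,1.6,1.6,1.6],
  jaw=[-1,-1,-1,-1,-1,-1,-1,-1,-1,-1,-1,-1],
)

```text
time: 17.45
position: [0.5687, -0.0132, 0.0659]
ee_rot: [-0.001, 0.988, 0.157, -0.004]
ft_force: [1.0, 0.2, -1.3]
grip_width: 0.0587
```

```bash
python3 -c "
from h import *
go(.571,-.0133,.0345)"
```

```text
travel [ 2.4  0.9 31.3] spin 0 | now [ 0.5687 -0.0132  0.0659] jaw 18.1 w 0.0587 F [ 1.   0.2 -1.3] t 17.45 j6 -0.47
```

>>> play_rows(
  travel=[
    [2,1,12],
    [2,1,22],
    [2,1,27],
    [2,1,30],
    [2,1,32],
    [2,1,32.5],
    [2,1,32.5],
  ],
  spin=[0,0,0,0,0,0,0],
  jaw=[-1,-1,-1,-1,-1,-1,-1],
)

```text
time: 18.15
position: [0.5709, -0.0135, 0.0346]
ee_rot: [-0.001, 0.988, 0.157, -0.003]
ft_force: [-4.5, -0.4, 7.5]
grip_width: 0.0588
```

>>> play_rows(
  travel=[
    [0,0,0],
    [0,0,0],
    [0,0,0],
    [0,0,0],
    [0,0,-20],
    [0,0,-60],
    [0,0,-100],
    [0,0,-137],
    [0,0,-137],
    [0,0,-137],
  ],
  spin=[0,0,0,0,0,0,0,0,0,0],
  jaw=[1,1,1,1,1,1,1,1,1,1],
)

```text
time: 19.15
position: [0.572, -0.0137, 0.172]
ee_rot: [-0.001, 0.988, 0.157, -0.003]
ft_force: [-1.0, 0.5, -0.8]
grip_width: 0.0852
```

```bash
python3 - <<'E'
from h import *
im,*c=cam('wrist'); m=masks(im); cv2.imwrite('pics/w10.png',im[:,:,::-1])
s=proj([(.571,-.0133,.036)],*c)[0]; print('seed',s)
for th in (45,60,75):
    b=blob(cv2.morphologyEx((m['hsv'][...,2]<th).astype(np.uint8)*255,cv2.MORPH_OPEN,np.ones((5,5))),s,50)
    P=ray(b[:,0].astype(float),.036,*c)[:,:2].astype(np.float32); print('lid',th,cv2.fitEllipse(P),cv2.boundingRect(b))
w=cv2.morphologyEx(m['wood'],cv2.MORPH_CLOSE,np.ones((7,7)))
b=blob(w,proj([(.5705,.087,.012)],*c)[0],75); P=ray(b[:,0].astype(float),.012,*c)[:,:2].astype(np.float32); print('tile',cv2.minAreaRect(P))
go(.546,.394,.17,30)
E
```

```text
seed [259.40142162 187.04815413]Traceback (most recent call last):
  File "<stdin>", line 5, in <module>
  File "h.py", line 24, in blob
    return max(cs,key=cv2.contourArea)
ValueError: max() iterable argument is empty
```

View pics/w10.png

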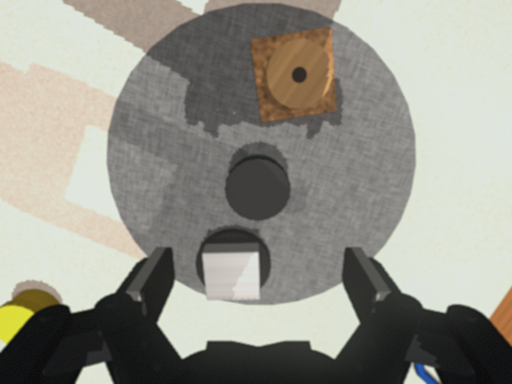

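All three are placed: large jar lid (258,187) between the block on the pad (234,270) and the spool on the tile (299,75). Now the small jar.

```bash
python3 - <<'E'
from h import *
im,*c=cam('wrist')
t=ray([(250,40),(330,27),(336,112),(262,122)],.012,*c); print('tile',t.mean(0).round(4),np.linalg.norm(t-np.roll(t,1,0),axis=1).round(3))
print('lid',ray([(258,187)],.036,*c).round(4),'spool',ray([(299,75)],.044,*c).round(4),'pad L/R',ray([(197,262),(271,262)],.016,*c).round(4))
b=ray([(107,150),(416,150),(260,3),(262,304)],.004,*c).round(4); print('board edges',b[:,:2].tolist())
go(.546,.394,.17,30)
E
```

```text
tile [0.5701 0.0859 0.012 ] [0.069 0.068 0.07  0.068]
lid [[ 0.569  -0.0132  0.036 ]] spool [[0.5702 0.0855 0.044 ]] pad L/R [[ 0.5352 -0.1185  0.016 ]
 [ 0.6097 -0.0938  0.016 ]]
board edges [[0.4198, -0.0328], [0.706, 0.0611], [0.523, 0.1322], [0.6206, -0.1567]]
travel [ 102.6 -395.3    1.2] spin -0.207 | now [ 0.5714 -0.0136  0.1703] jaw 18.1 w 0.0855 F [-0.7  0.4 -0.9] t 19.25 j6 -0.47
```

>>> play_rows(
  travel=[
    [103,-395,1],
    [103,-395,1],
    [103,-395,1],
    [103,-395,1],
    [103,-395,1],
    [103,-395,1],
    [103,-395,1],
    [103,-395,1],
    [103,-395,1],
    [103,-395,1],
    [103,-395,1],
    [103,-395,1],
  ],
  spin=[-0.2,-0.2,-0.2,-0.2,-0.2,-0.2,-0.2,-0.2,-0.2,-0.2,-0.2,-0.2],
  jaw=[1,1,1,1,1,1,1,1,1,1,1,1],
)

```text
time: 20.45
position: [0.5468, 0.3924, 0.1699]
ee_rot: [-0.002, 0.967, 0.255, -0.004]
ft_force: [-0.1, -0.4, 0.9]
grip_width: 0.0858
```

```bash
python3 - <<'E'
from h import *
im,*c=cam('wrist'); m=masks(im); cv2.imwrite('pics/w11.png',im[:,:,::-1])
s=proj([(.546,.394,.028)],*c)[0]; print('seed',s); V=m['hsv'][...,2]
print(V[int(s[1]),200:320:8])
for th in (70,90):
    b=blob((V<th).astype(np.uint8)*255,s,45)
    P=ray(b[:,0].astype(float),.028,*c)[:,:2].astype(np.float32); e=cv2.fitEllipse(P); print(th,e,cv2.boundingRect(b))
go(e[0][0],e[0][1],.0275)
E
```

```text
seed [260.91541434 184.7367313 ]
[158 157 158 157 156 153  59  58  56  57  58 157 158 161 165]
70 ((0.5450916290283203, 0.3987608253955841), (0.03651870787143707, 0.04035736247897148), 32.0008544921875) (242, 158, 42, 43)
90 ((0.54506516456604, 0.39873719215393066), (0.037711456418037415, 0.04138348251581192), 34.279911041259766) (242, 158, 42, 44)
travel [  2.5  -5.6 142.6] spin 0 | now [0.5469 0.3924 0.1701] jaw 29.5 w 0.0855 F [ 0.8 -0.4 -0.7] t 20.5 j6 -0.01
```

View pics/w11.png

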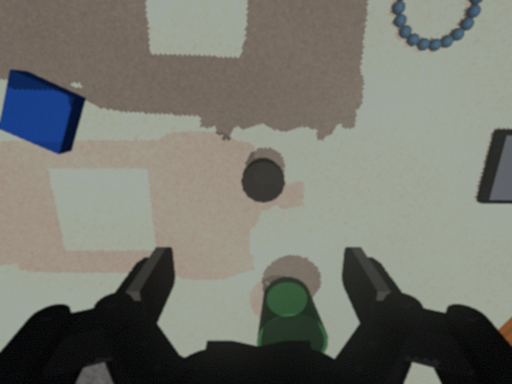

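Small jar is at (263,180), the tumbler at (290,310) off the jaw axis. Gripping with low force.

>>> play_rows(
  travel=[
    [2.5,-5,50],
    [2.5,-5,95],
    [2.5,-5,125],
    [2.5,-5,136],
    [2.5,-5,140],
    [2.5,-5,140],
    [2.5,-5,140],
    [2.5,-5,140],
    [2.5,-5,140],
    [2.5,-5,140],
    [2.5,-5,140],
    [2.5,-5,140],
  ],
  spin=[0,0,0,0,0,0,0,0,0,0,0,0],
  jaw=[1,1,1,1,1,1,-1,-1,-1,-1,-1,-1],
  grip_force=30,
)

```text
time: 21.7
position: [0.5457, 0.3984, 0.0312]
ee_rot: [-0.002, 0.967, 0.255, -0.003]
ft_force: [-1.0, -1.9, 7.6]
grip_width: 0.0389
```

>>> play_rows(
  travel=[
    [0,0,0],
    [0,0,0],
    [0,0,0],
    [0,0,-10],
    [0,0,-50],
    [0,0,-90],
    [0,0,-130],
    [0,0,-150],
    [0,0,-150],
    [0,0,-150],
  ],
  spin=[0,0,0,0,0,0,0,0,0,0],
  jaw=[-1,-1,-1,-1,-1,-1,-1,-1,-1,-1],
)

```text
time: 22.7
position: [0.5468, 0.398, 0.1814]
ee_rot: [-0.002, 0.967, 0.254, -0.003]
ft_force: [-0.2, -1.2, -1.2]
grip_width: 0.0386
```

```bash
python3 - <<'E'
from h import *
im,*c=cam('wrist'); go(.569,-.0132,.15,18)
V=masks(im)['hsv'][...,2]; cv2.imwrite('pics/w12.png',im[:,:,::-1])
E
```

```text
travel [-182.6  369.1   29.7] spin 0.2 | now [0.5465 0.3979 0.1804] jaw 29.5 w 0.0387 F [ 0.5  0.5 -1.7] t 22.75 j6 -0.0
```

View pics/w12.png

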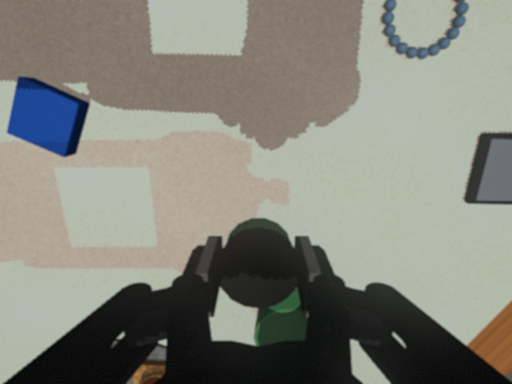

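Small jar is held upright and centred ((260,270), about 1 mm off along tool y). Carrying it over the large jar.

>>> play_rows(
  travel=[
    [-182,371,0],
    [-182,371,0],
    [-182,371,0],
    [-182,371,0],
    [-182,371,0],
    [-182,371,0],
    [-182,371,0],
    [-182,371,0],
    [-182,371,0],
    [-182,371,40],
    [-182,371,75],
    [-182,371,95],
  ],
  spin=[0.2,0.2,0.2,0.2,0.2,0.2,0.2,0.2,0.2,0.2,0.2,0.2],
  jaw=[-1,-1,-1,-1,-1,-1,-1,-1,-1,-1,-1,-1],
)

```text
time: 23.95
position: [0.5681, -0.0141, 0.0808]
ee_rot: [-0.002, 0.988, 0.157, -0.006]
ft_force: [0.1, -0.3, 0.1]
grip_width: 0.0387
```

```bash
python3 -c "
from h import *
go(.5703,-.0143,.0672)"
```

```text
travel [ 2.2  0.9 13.5] spin 0 | now [ 0.5681 -0.0141  0.0808] jaw 18.0 w 0.0387 F [ 0.1 -0.3  0.1] t 23.95 j6 -0.47
```

>>> play_rows(
  travel=[
    [2,1,5],
    [2,1,9],
    [2,1,11],
    [2,1,12],
    [2,1,13],
    [2,1,13],
    [2,1,13],
  ],
  spin=[0,0,0,0,0,0,0],
  jaw=[-1,-1,-1,-1,-1,-1,-1],
)

```text
time: 24.65
position: [0.5703, -0.0145, 0.0681]
ee_rot: [-0.002, 0.988, 0.157, -0.006]
ft_force: [-0.3, 0.8, -0.1]
grip_width: 0.0386
```

>>> play_rows(
  travel=[
    [0,0,1],
    [0,0,1.5],
    [0,0,2],
    [0,0,2],
    [0,0,2],
  ],
  spin=[0,0,0,0,0],
  jaw=[-1,-1,-1,-1,-1],
)

```text
time: 25.15
position: [0.5705, -0.0145, 0.0672]
ee_rot: [-0.002, 0.988, 0.157, -0.006]
ft_force: [-5.8, 0.5, 13.5]
grip_width: 0.0389
```

Contact (13.5 N) at the expected height of 0.0672. Back off slightly, then release and rise.

>>> play_rows(
  travel=[
    [0,0,-0.5],
    [0,0,-0.5],
    [0,0,-0.5],
    [0,0,-0.5],
    [0,0,-0.5],
    [0,0,-0.5],
    [0,0,-15],
    [0,0,-50],
    [0,0,-90],
    [0,0,-110],
    [0,0,-110],
    [0,0,-110],
  ],
  spin=[0,0,0,0,0,0,0,0,0,0,0,0],
  jaw=[-1,1,1,1,1,1,1,1,1,1,1,1],
)

```text
time: 26.35
position: [0.5718, -0.0147, 0.1779]
ee_rot: [-0.002, 0.988, 0.157, -0.005]
ft_force: [-0.5, -0.2, -0.7]
grip_width: 0.0854
```

```bash
python3 - <<'E'
from h import *
im,*c=cam('wrist'); go(.57,-.0135,.17)
for n,P in [('small top',(.570,-.0137,.064)),('large top',(.570,-.0135,.036)),('block',(.572,-.1125,.036))]: print(n,proj([P],*c).round(1))
sc=imaging.camera('scene'); cv2.imwrite('pics/s13.png',sc[:,:,::-1])
k=cv2.resize(im[:330,80:440],None,fx=1.1,fy=1.1,interpolation=cv2.INTER_CUBIC)
s=cv2.resize(sc[130:270,140:310],None,fx=2.4,fy=2.4,interpolation=cv2.INTER_CUBIC)
W=max(k.shape[0],s.shape[0]); o=np.zeros((W,k.shape[1]+s.shape[1],3),np.uint8); o[:k.shape[0],:k.shape[1]]=k; o[:s.shape[0],k.shape[1]:]=s
print(o.shape,k.shape); cv2.imwrite('pics/f13.png',o[:,:,::-1])
E
```

```text
travel [-1.  -1.6  7. ] spin 0 | now [ 0.5715 -0.0147  0.177 ] jaw 18.0 w 0.0856 F [ 0.2  0.6 -0.2] t 26.4 j6 -0.47
small top [[259.4 194.3]]
large top [[259.6 184.5]]
block [[231.4 273.2]]
(363, 804, 3) (363, 396, 3)
```

View pics/f13.png

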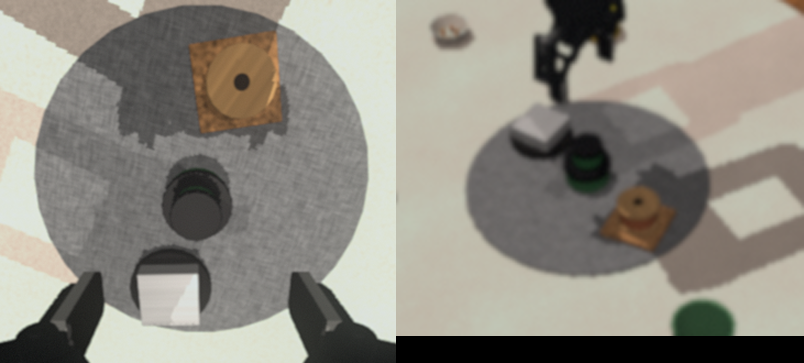

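Everything stands as intended. The small jar's top is at about (258,197) full-frame and the large lid at (259,186), 1–2 mm apart after allowing for height. The block is on the pad, the spool on the tile and the gripper is clear. Handing in.

```bash
python3 -c "
from station import ticket
print(ticket.close_job())"
```

```text
the job is handed in; nothing more can be done
None
```

The job is handed in. All four things are set out on the bead board, in about 26 s of the 115 s allowed; the hand-in gave no verdict.

Offsets measured in the wrist images after each placing:

| Thing | Where | Offset | Allowed |
|---|---|---|---|
| Steel block | on the rubber pad | about 2 mm | 12 mm |
| Copper spool | on the cork tile | about 1 mm | 12 mm |
| Large jar | midway between pad and tile | about 2 mm | 15 mm |
| Small jar | on the large jar's lid | about 2 mm | 12 mm |

- **Final state:** the last picture showed everything upright, with the gripper open, raised and touching nothing.
- **Bystanders:** I never went near the dish, the tumbler, the yellow jar or the blue block, but I did not measure their positions again at the end.
- **Disagreements:** the top and wrist cameras differed by up to about 4–6 mm on the pad and 3–5 mm on the tile. I went mostly by the wrist camera. The steel block sat about 3 mm off-centre in the fingers, but its offset from the pad was measured with both in one picture.
- **Forces:** the highest I saw was about 13.5 N, when the small jar touched down on the large lid.

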